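# Return four shared hand tools to the foam tool tray

## Robot

A 6-joint arm with a two-finger parallel gripper is mounted at the origin on the work surface. World frame = base frame: x ahead of the robot, y to its left, z up, the work surface at z = 0. Lengths are in m, angles in rad, forces in N, time in s.
With the tool pointing down it reaches from about 0.25 to 0.775 m from the base axis. Payload 4 kg.
Tool frame: the origin (TCP) lies at the very end of the fingers, on their centre line; the grasp point (between the pads) lies 19 mm behind it; z points along the fingers, y is the line along which they close (so a half turn about z gives the same grasp; the last joint's range is limited). The gripper opens to 85 mm and grips with 20 to 120 N. Pads are 22 mm wide; open, the fingers measure 114 mm over their backs; the gripper's body (76 mm by 85 mm) begins 54 mm behind the grasp point. The pads swing forward as they close: fully open they stand 13 mm farther back than shut.
Start: joints at [-1.39, 0.087, 1.371, -0, 1.684, -0.103], TCP at [0.154, -0.528, 0.204] pointing down, gripper open.
Joint ranges: [-3.1, 3.1], [-0.76, 2.03], [0.27, 2.55], [-1.08, 4.22], [0.17, 2.65], [-2.57, 2.57]. Speed limits (rad/s): [2.79, 2.79, 3.14, 3.14, 3.14, 3.14].

## Interface

Orientations are given as a unit quaternion [x, y, z, w].
In Python, from station import state, grab_frame, finish_job, recognise, cut_out gives the robot as it stands.
- The arm moves only by the tool servo_tool, never from a script. Its argument "motion" is one flat list of numbers, 5 for each row, row after row: the opening, from 0 (shut) to 1 (fully open), then the shift along the tool's x, y, z in m, then the turn about the tool's z in degrees. In form: [grip, x, y, z, yaw, grip, x, y, z, yaw, ...]. A call has 1 to 20 rows; each row shifts and turns the commanded pose from where the row before left it, along the tool's axes as they then stand; what a row does not reach is not made up. A row lasts 1/8 s, in which the tool goes at most 62.5 mm and 10.7 degrees, less where a joint would pass 70% of its speed; a pose out of reach is approached as far as the arm can. A call is refused whole if a number of a shift passes 0.0625 or a number of a turn 10.7, either way. A call with a gripper value outside its range is refused whole. The fingers move at their own pace and stop on an object; "newtons" is the grip in N (left out, the last holds). Time passes only in rows, so rows that do not move let the fingers close. It gives the time, the measured TCP pose, the force, the opening and the grip force at its end, in the units of the state.
- state(): the state, without advancing time (a new reading comes with each control period).
- grab_frame(name): name is "scene" or "side" or "wrist"; returns a dict with "frame" (384x512x3 uint8, red, green, blue), "range_z" (384x512 float32, m along the optical axis (not along the pixel's ray), 0 where there is no reading), "fx", "fy", "cx", "cy" (pixels), "dist_coeffs" ([k1, k2, p1, p2, k3] as OpenCV has them; the pictures are not rectified), "R" (3x3) and "t" (3): a world point X has camera coordinates R X + t. Camera axes: x right, y down, z forward; pixel columns grow to the right and rows downward; lengths in m; the calibration is good to about 2 mm. A picture is of the moment at which its call begins.
- finish_job(): hands the job in; it is judged then, once.
Trained networks look in the newest picture that a camera, given by its name, has taken for a name from the list of things; names that differ only in an ending like _2 or _b are one class to them, and where a whole thing is asked for, a point or a joint stands for the part that bears it (a point fixed in the world has none). Each returns a list of dicts, best first, with "conf" (0 to 1); they miss things now and then, are a little off and sometimes report something else, mostly with a low value. They report only what shows in the picture. A call takes as long as a camera call. They do not tell look-alikes from the thing itself.
- recognise(camera, thing): "at" ([column, row] in pixels, amid what is visible of it).
- cut_out(camera, thing): "region" (384x512 bool, what is visible of it) and "at" ([column, row] in pixels, amid what is visible of it).
The state is a dict: "time_s": time; "q": joint angles; "joint_vel": joint speeds; "effort": joint torques, N m; "tool_pos": TCP position; "tool_rot": TCP orientation; "ft_force": force on the tool from outside, world axes, zero at the start; "wrist_torque": the same for the moment, N m; "finger_gap": finger opening in m; "grasp_force": force on a finger pad.
Only numpy, scipy, OpenCV 4.12 (cv2) and the standard library are available. Lean on these libraries where they do the work, as an engineer would, in place of code of your own. Each camera call takes 0.05 s, during which the arm holds its last target. There are 200 camera calls.

## Task

Put the studio's four loose hand tools back in the foam-lined tool tray: the scissors, the side cutters, the utility knife and the pocket tape measure, each into the cut-out of its own outline, lying flat and pressed fully home. The screwdriver and the short clear tube with the chipboard disc on top stay out on the table where they are, so do not shift or topple them.

Things in the scene. Friction and masses are not known exactly. Their poses are not given: they have to be found in the camera images.
- scissors: Closed craft scissors lying flat: black finger bows at -x (to -66 mm), steel blades at +x (to 64 mm, 18 wide, 5 thick); 130 long, 62 wide over the bows, 11 thick. Origin: middle of length and width, on the underside; z up, x towards the tip. Grip at the origin across y: black shank block 24 wide, 11 thick, parallel sides from x = -14 to 18 mm.
- cutters: Side cutters (small pliers) lying flat: black handles at -x (ends at -62 mm, 48 wide there), steel jaws at +x (to 58 mm); 120 long, 12 thick. Origin: middle of length and width, on the underside; z up, x towards the tip. Grip at the origin across y over both handles: 34 wide, 12 thick, parallel sides from x = -16 to 14 mm.
- knife: Utility knife lying on its side, grey body, blade drawn in; 132 long, 30 wide, 18 thick, narrowing to a nose at +x; black thumb slide stands 3.5 mm out of the +y edge at x = 24 to 35 mm. Origin: middle of length and width, on the underside; z up, x towards the tip. Grip at the origin across y: 30 wide.
- tape_measure: Black pocket tape measure lying on its side, 60 x 52 x 28 mm (x, y, z; clip on top to 31); rounded corners at +y, square at -y; a nose with a steel end hook stands 10 mm out of the +x face at y = -24 to -9 mm. Origin: centre of the 60 x 52 outline, on the underside; z up. Grip at the origin across y: 52 wide, flat from x = -17 to 17 mm.
- foam_scissors: Fixed dark foam insert 149 x 95 x 26 (x, y, z), one of 4 in a plywood tray (rim level with the foam). Origin: centre of underside, 4 mm above table. Cut-out with yellow floor, 8 deep, 2.5 clear all round, 3 mm bevels; dark finger scoop 40 x 86, as deep, across the middle. Seated tool: its origin above this one, x axes the same way. Cut-out: 67 wide for bows at -x, 23 for blades at +x.
- foam_cutters: Fixed dark foam insert 149 x 95 x 26 (x, y, z), one of 4 in a plywood tray (rim level with the foam). Origin: centre of underside, 4 mm above table. Cut-out with yellow floor, 8 deep, 2.5 clear all round, 3 mm bevels; dark finger scoop 40 x 86, as deep, across the middle. Seated tool: its origin above this one, x axes the same way. Cut-out: 54 wide for handles at -x with a foam tongue between them, 27 for head at +x.
- foam_knife: Fixed dark foam insert 149 x 95 x 26 (x, y, z), one of 4 in a plywood tray (rim level with the foam). Origin: centre of underside, 4 mm above table. Cut-out with yellow floor, 8 deep, 2.5 clear all round, 3 mm bevels; dark finger scoop 40 x 86, as deep, across the middle. Seated tool: its origin above this one, x axes the same way. Cut-out: 35 wide, notch for slide at +y, nose at +x.
- foam_tape: Fixed dark foam insert 149 x 95 x 26 (x, y, z), one of 4 in a plywood tray (rim level with the foam). Origin: centre of underside, 4 mm above table. Cut-out with yellow floor, 8 deep, 2.5 clear all round, 3 mm bevels; dark finger scoop 40 x 86, as deep, across the middle. Seated tool: its origin above this one, x axes the same way. Cut-out: 65 x 57, nose notch at +x, -y side.
- screwdriver: Screwdriver with a yellow handle, 170 mm long, lying on the table near the tools; stays where it is.
- tube: Short clear tube, 52 mm across, standing upright, with a chipboard disc 60 mm across on top (one piece, 66 mm high); stays where it is. Origin: centre of its underside.
Not all that is in view belongs to the job. Leave any orange or purple look-alike of the cutters alone.

How it is judged:
At the end, for the whole second after the job is handed in: Each of the four tools lies in its own foam cut-out: origin within 8 mm of the insert's centre, turned within 8 degrees, level within 3.4 degrees, its underside within 3 mm of the cut-out's floor; all released and at rest (horizontal distance between scissors and foam_scissors below 0.008 m and angle between the x axis of scissors and the x axis of foam_scissors, either way round below 0.14 rad and z of scissors in the frame of foam_scissors between 0.014 and 0.021 m and angle between each of scissors, cutters, knife, tape_measure's own z axis and vertical below 0.06 rad and linear speed of each of scissors, cutters, knife, tape_measure below 0.02 m/s and horizontal distance between cutters and foam_cutters below 0.008 m and angle between the x axis of cutters and the x axis of foam_cutters, either way round below 0.14 rad and z of cutters in the frame of foam_cutters between 0.014 and 0.021 m and horizontal distance between knife and foam_knife below 0.008 m and angle between the x axis of knife and the x axis of foam_knife, either way round below 0.14 rad and z of knife in the frame of foam_knife between 0.014 and 0.021 m and horizontal distance between tape_measure and foam_tape below 0.008 m and angle between the x axis of tape_measure and the x axis of foam_tape, either way round below 0.14 rad and z of tape_measure in the frame of foam_tape between 0.014 and 0.021 m); the robot touches nothing.
It fails at once if the screwdriver was shifted (more than 25 mm) (distance of screwdriver from where it was at the start of the episode above 0.025 m).
It fails at once if the short tube was shifted (more than 25 mm) or toppled (distance of tube from where it was at the start of the episode above 0.025 m or angle between tube's own z axis and vertical above 0.5 rad).
It also fails if it takes over 102 s, if anything falls off the work surface, if the arm or the gripper's body presses on something with over 40 N, if the wrist force passes 120 N, or if a joint passes its speed limit or range.

## Working session

There is one attempt and no reset: what is moved stays moved. The work goes in short steps, Python scripts to look and compute and a tool call to move; the robot and the scene stay as the last step left them, time stands still between calls to the robot, and variables do not carry over. Pictures are saved under pics/ and viewed, at most 14 in all, crops included, and the job is handed in when it is done.

Besides the shell and the picture viewer there is one more tool, called as name(argument=value, ...) on one line, values as JSON. servo_tool: Moves the arm, as the interface text tells. Its arguments: {"type":"object","properties":{"motion":{"type":"array","items":{"type":"number"}},"newtons":{"type":"number"}},"required":["motion"]}

```bash
ls; mkdir -p pics; python3 - <<'E'
from station import *
import cv2,numpy as np
print(state())
fs=[]
for n in ("scene","side"):
    f=grab_frame(n); fs.append(f); cv2.imwrite(f"pics/{n}0.png",cv2.resize(f["frame"][:,:,::-1],(800,600)))
    print(n,f["fx"],f["fy"],f["cx"],f["cy"],f["dist_coeffs"],f["R"],f["t"])
    for th in "scissors cutters knife tape_measure foam_scissors foam_cutters foam_knife foam_tape screwdriver tube".split():
        print(th,[(np.round(d["at"]),round(d["conf"],2)) for d in recognise(n,th)][:4])
E
```

```text
pics
{'time_s': 0.0, 'q': array([-1.39007516e+00,  8.79775307e-02,  1.37230222e+00,  1.07868993e-05,
        1.68360323e+00, -1.03100725e-01]), 'joint_vel': array([-8.45761726e-04, -2.39048830e-03, -3.49556780e-04, -6.75562767e-05,
       -1.80502490e-04, -2.16873595e-03]), 'effort': array([-1.40221055e-03, -3.51861620e+01, -3.13278043e+01, -3.18413959e-04,
        1.07135871e-02,  1.14512440e-05]), 'tool_pos': array([ 0.15390949, -0.52742681,  0.20240256]), 'tool_rot': array([ 9.89946795e-01,  1.41435613e-01, -3.90771254e-05, -1.14451057e-03]), 'ft_force': array([-0.28412781, -0.54580017, -0.06416702]), 'wrist_torque': array([ 0.05716676, -0.00500181, -0.05412165]), 'grasp_force': 0.0, 'finger_gap': 0.08516352645039561}
scene 489.21145391701805 489.21145391701805 259.00953640699674 192.19767014005362 [-0.06751002  0.          0.          0.          0.        ] [[ 0.68385429  0.72947912 -0.01426609]
 [ 0.53987163 -0.51906491 -0.66265394]
 [-0.49079723  0.44545688 -0.74878985]] [-0.23145952 -0.28311435  1.65550047]
scissors [(array([217., 245.]), 0.59)]
cutters [(array([ 96., 239.]),
[... 591 characters left out ...]
331076  0.          0.          0.          0.        ] [[ 0.70195725 -0.71196079 -0.0191796 ]
 [-0.41675051 -0.3887591  -0.82169664]
 [ 0.57755955  0.58478902 -0.56960229]] [-0.41749512  0.16632873  1.09679463]
scissors []
cutters [(array([316., 302.]), 0.96), (array([235., 229.]), 0.71), (array([240., 284.]), 0.54), (array([252., 203.]), 0.46)]
knife [(array([326., 210.]), 0.28)]
tape_measure [(array([326., 207.]), 0.8)]
foam_scissors [(array([219., 145.]), 0.63)]
foam_cutters [(array([209., 169.]), 0.97)]
foam_knife [(array([233., 153.]), 0.61), (array([339., 241.]), 0.22)]
foam_tape [(array([194., 162.]), 0.62)]
screwdriver [(array([340., 240.]), 0.57)]
tube [(array([323., 172.]), 0.91)]
```

View pics/scene0.png

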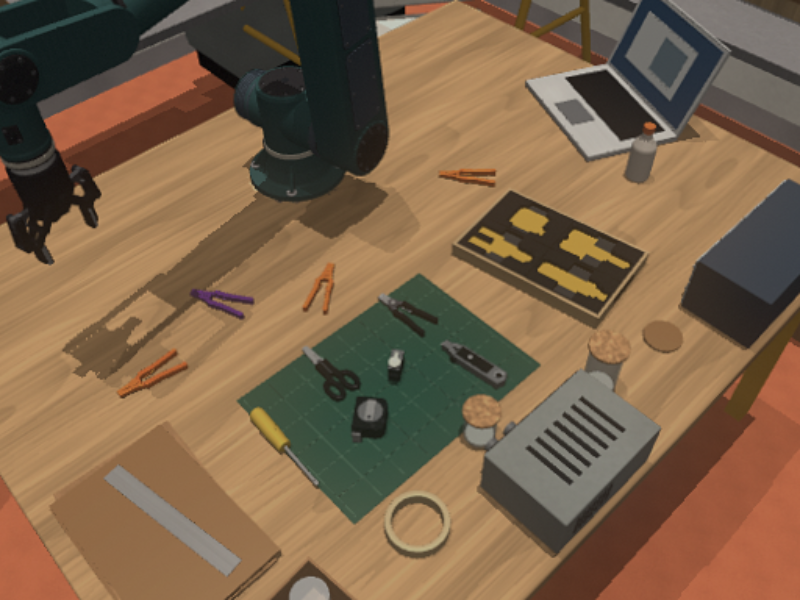

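View pics/side0.png

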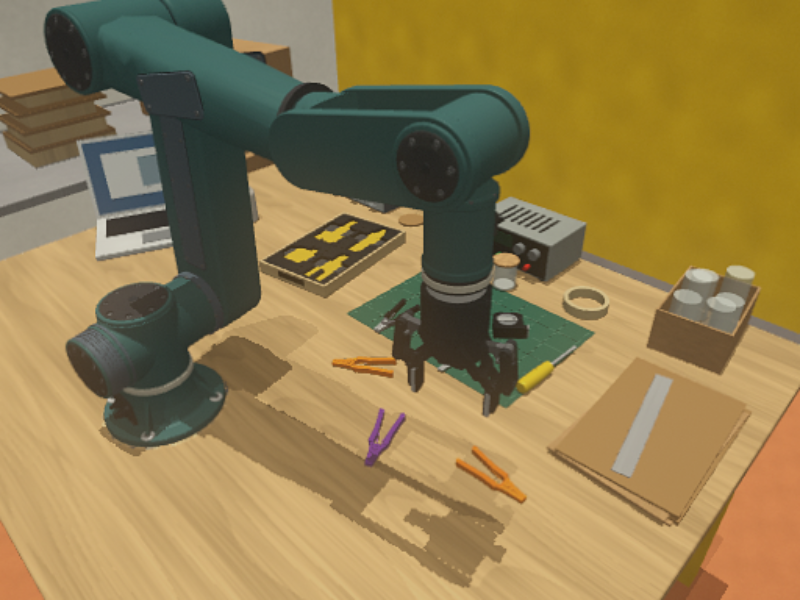

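In the scene picture (512 px frame) the black-handled cutters are at (261,200). Their look-alikes are the orange ones at (95,239), (205,184) and (299,113), and the purple one at (142,193). The scissors are at (212,240), the knife at (303,232), the tape measure at (237,266), the screwdriver at (180,282) and the tube at (309,267). There is also a second cork-topped tube at (389,230). The tray is around (350,163).

```bash
cat > h.py <<'E'
import numpy as np, cv2
from station import *
def cloud(f):
    """world point for every pixel (nan without depth)"""
    h,w=f["range_z"].shape
    K=np.array([[f["fx"],0,f["cx"]],[0,f["fy"],f["cy"]],[0,0,1]])
    uv=np.stack(np.meshgrid(np.arange(w),np.arange(h)),-1).reshape(-1,1,2).astype(np.float64)
    n=cv2.undistortPoints(uv,K,np.array(f["dist_coeffs"])).reshape(-1,2)
    z=f["range_z"].reshape(-1,1).astype(float); z[z==0]=np.nan
    P=np.hstack([n*z,z])
    return ((P-f["t"])@f["R"]).reshape(h,w,3)
def tcp():
    s=state(); from scipy.spatial.transform import Rotation as Ro
    return np.array(s["tool_pos"]),Ro.from_quat(s["tool_rot"]).as_matrix()
E
python3 - <<'E'
from h import *
f=grab_frame("scene");W=cloud(f)
for n,(c,r) in dict(cutters=(261,200),scis=(212,240),knife=(303,232),tape=(237,266),screw=(175,276),tube=(309,262),fs=(381,161),fc=(321,157),fk=(367,182),ft=(340,140),watch=(253,233)).items(): print(n,np.nanmedian(W[r-2:r+3,c-2:c+3].reshape(-1,3),0).round(3))
w=grab_frame("wrist");p,R=tcp()
print("cam pos",-w["R"].T@w["t"],"in tool",R.T@(-w["R"].T@w["t"]-p),"cam axes in tool",(R.T@w["R"].T).round(2),w["fx"]); print(R.round(3))
E
```

```text
cutters [ 0.464 -0.109  0.002]
scis [ 0.479 -0.301  0.011]
knife [ 0.63  -0.116  0.02 ]
tape [ 0.597 -0.314  0.031]
screw [ 0.51  -0.442  0.027]
tube [ 0.725 -0.197  0.067]
fs [0.612 0.239 0.024]
fc [0.476 0.125 0.023]
fk [0.636 0.144 0.023]
ft [0.468 0.222 0.024]
watch [ 0.554 -0.222  0.041]
cam pos [ 0.233658   -0.5035183   0.37441653] in tool [ 0.083323   -0.00120369 -0.17078457] cam axes in tool [[-0.   -0.95 -0.32]
 [ 1.   -0.    0.  ]
 [-0.   -0.32  0.95]] 311.21866351002836
[[ 0.96  0.28  0.  ]
 [ 0.28 -0.96 -0.  ]
 [ 0.    0.   -1.  ]]
```

servo_tool(motion=[1,0.0454,-0.02,-0.01,0,1,0.0454,-0.02,-0.01,0,1,0.0454,-0.02,-0.01,0,1,0.0454,-0.02,-0.01,0,1,0.0454,-0.02,-0.01,0,1,0.0454,-0.02,-0.01,0,1,0.0454,-0.02,-0.01,0,1,0.0454,-0.02,-0.01,0,1,0.0454,-0.02,-0.01,0,1,0.0454,-0.02,-0.01,0,1,0,0,0,8.2,1,0,0,0,8.2,1,0,0,0,0,1,0,0,0,0])

```text
time_s: 2.95
tool_pos: [0.5338, -0.209, 0.3036]
tool_rot: [1.0, -0.0, 0.0, 0.0]
ft_force: [-0.1, 0.1, 0.7]
finger_gap: 0.0854
grasp_force: 0.0
```

```bash
python3 - <<'E'
from h import *
import pickle
f=grab_frame("wrist"); o={"f":f}
for th in "scissors cutters knife tape_measure screwdriver tube".split():
    r=cut_out("wrist",th); o[th]=r
    W=cloud(f)
    for d in r[:4]:
        P=W[d["region"]]; P=P[np.isfinite(P[:,0])]
        print(th,np.round(d["at"]),round(d["conf"],2),d["region"].sum(),np.median(P,0).round(3), np.percentile(P[:,2],98).round(3))
pickle.dump(o,open("mat.pkl","wb"))
cv2.imwrite("pics/mat.png",cv2.resize(f["frame"][:,:,::-1],(800,600)))
E
```

```text
scissors [314. 174.] 0.81 1404 [ 0.488 -0.296  0.01 ] 0.013
cutters [244. 272.] 0.97 779 [ 0.316 -0.185  0.011] 0.014
cutters [ 15. 286.] 0.9 760 [0.271 0.235 0.009] 0.013
cutters [197. 189.] 0.8 948 [ 0.466 -0.117  0.011] 0.014
cutters [335. 321.] 0.63 582 [ 0.208 -0.34   0.012] 0.014
knife [188.  74.] 0.79 2100 [ 0.634 -0.11   0.018] 0.02
tape_measure [325. 105.] 0.75 1822 [ 0.591 -0.309  0.029] 0.032
screwdriver [406. 165.] 0.82 1030 [ 0.506 -0.436  0.023] 0.027
tube [250.   7.] 0.92 774 [ 0.705 -0.201  0.066] 0.069
```

View pics/mat.png

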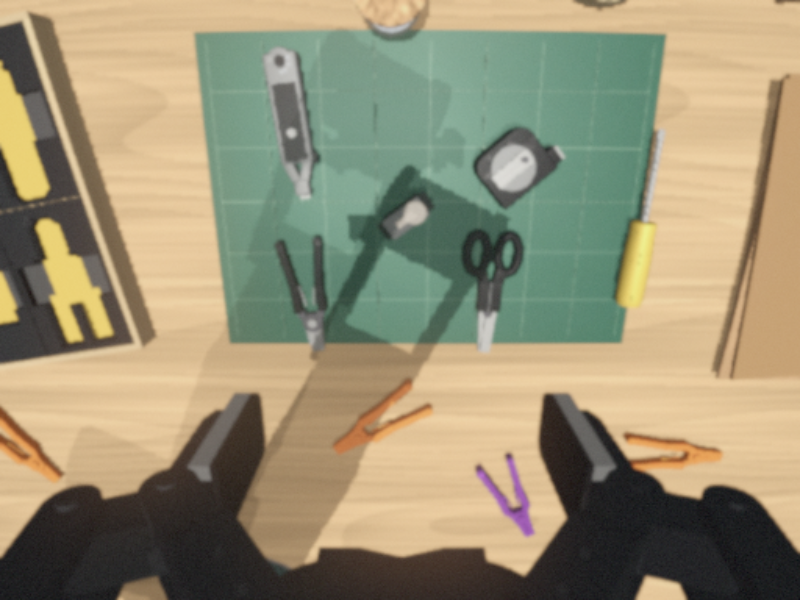

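The view shows the knife at (290,120) and the scissors at (490,290), both with tips down. The black cutters are at (305,290), tip down, and the tape measure at (515,165) with its nose to the upper right. The orange and purple look-alikes are all off the mat, below it. Next I'll look at the tray.

servo_tool(motion=[1,0.004,-0.049,0,0,1,0.004,-0.049,0,0,1,0.004,-0.049,0,0,1,0.004,-0.049,0,0,1,0.004,-0.049,0,0,1,0.004,-0.049,0,0,1,0.004,-0.049,0,0,1,0.004,-0.049,0,0,1,0,0,0,0,1,0,0,0,0])

```text
time_s: 4.55
tool_pos: [0.5668, 0.1827, 0.3035]
tool_rot: [1.0, -0.001, -0.0, 0.0]
ft_force: [0.6, -0.4, 0.2]
finger_gap: 0.0853
grasp_force: 0.0
```

```bash
python3 - <<'E'
from h import *
import pickle
f=grab_frame("wrist"); o={"f":f};W=cloud(f)
def rect(P):
    (c,s,a)=cv2.minAreaRect(P[:,:2].astype(np.float32)*1000)
    b=cv2.boxPoints((c,s,a)); e=b[1]-b[0]; g=b[2]-b[1]
    l=e if np.hypot(*e)>np.hypot(*g) else g
    return np.round(c,1),np.round(sorted(s),1),round(np.degrees(np.arctan2(l[1],l[0])),1)
for th in "foam_scissors foam_cutters foam_knife foam_tape".split():
    r=cut_out("wrist",th); o[th]=r
    for d in r[:2]:
        P=W[d["region"]]; P=P[np.isfinite(P[:,0])]
        print(th,np.round(d["at"]),round(d["conf"],2),d["region"].sum(),rect(P),np.percentile(P[:,2],[5,50,95]).round(4))
pickle.dump(o,open("tray.pkl","wb"))
cv2.imwrite("pics/tray.png",cv2.resize(f["frame"][:,:,::-1],(800,600)))
o=pickle.load(open("mat.pkl","rb"));W=cloud(o["f"])
for th,i in (("scissors",0),("cutters",2),("knife",0),("tape_measure",0)):
    m=cv2.erode(o[th][i]["region"].astype(np.uint8),np.ones((1,1))).astype(bool)
    P=W[m]; P=P[P[:,2]>0.003]; print(th,rect(P),np.percentile(P[:,2],[2,50,98]).round(4))
E
```

```text
foam_scissors [215. 109.] 0.92 7604 (array([616.3, 240.3]), array([ 98.1, 150.3]), np.float32(9.4)) [0.0215 0.0244 0.0314]
foam_cutters [297. 197.] 0.74 5829 (array([485.3, 121.5]), array([ 97. , 151.7]), np.float32(9.4)) [0.0217 0.029  0.0314]
foam_knife [285.  95.] 0.75 7719 (array([632.1, 145.2]), array([ 96.2, 149.6]), np.float32(9.5)) [0.0217 0.0288 0.0316]
foam_tape [234. 200.] 0.72 5751 (array([469.4, 215.5]), array([ 98.3, 154. ]), np.float32(9.4)) [0.0217 0.0296 0.0314]
scissors (array([ 465.6, -293.1]), array([ 60.5, 130. ]), np.float32(-7.2)) [0.0049 0.0099 0.0126]
cutters (array([ 462.9, -108.4]), array([ 46. , 119.7]), np.float32(1.4)) [0.005  0.0115 0.0136]
knife (array([ 624. , -110.3]), array([ 32.3, 131. ]), np.float32(8.4)) [0.0071 0.0181 0.0202]
tape_measure (array([ 592.1, -313.1]), array([52.9, 70.4]), np.float32(-48.5)) [0.0109 0.029  0.0323]
```

View pics/tray.png

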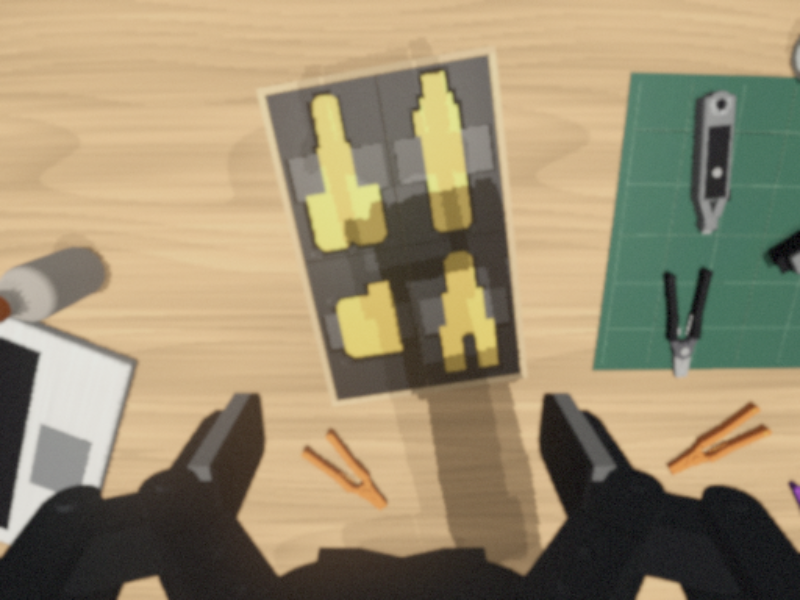

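```bash
cat > fit.py <<'E'
from h import *
from scipy.optimize import minimize
POLY=dict(scissors=[(-66,-31),(-26,-31),(-14,-12),(18,-12),(18,-9),(64,-4),(64,4),(18,9),(18,12),(-14,12),(-26,31),(-66,31)],
 cutters=[(-62,-24),(-16,-17),(14,-17),(30,-11),(58,-4),(58,4),(30,11),(14,17),(-16,17),(-62,24)],
 knife=[(-66,-15),(35,-15),(66,-5),(66,5),(50,15),(35,15),(35,18.5),(24,18.5),(24,15),(-66,15)],
 tape_measure=[(-30,-26),(30,-26),(30,-24),(40,-24),(40,-9),(30,-9),(30,18),(22,26),(-22,26),(-30,18)])
def fit(P,name,g):
    """P world points (m); g=(x mm,y mm,deg) guess; hull IoU fit"""
    q=POLY[name]; q=np.array(q,float)
    o=np.array(g[:2])-120
    ras=lambda c,fill:cv2.fillPoly(np.zeros((480,480),np.uint8),[np.round((c-o)*2*16).astype(np.int32)],1,cv2.LINE_8,4)
    M=np.zeros((480,480),np.uint8); ij=np.round((P[:,:2]*1000-o)*2).astype(int); ij=ij[((ij>0)&(ij<480)).all(1)]; M[ij[:,1],ij[:,0]]=1
    M=cv2.morphologyEx(M,cv2.MORPH_CLOSE,np.ones((9,9)))
    if name in("scissors","cutters"):   # compare hulls, as the inside has holes
        c=cv2.convexHull(cv2.findNonZero(M)); M=cv2.fillPoly(M*0,[c],1); q=cv2.convexHull(q.astype(np.float32))[:,0].astype(float)
    def cost(v):
        a=np.radians(v[2]); c=q@np.array([[np.cos(a),np.sin(a)],[-np.sin(a),np.cos(a)]])+v[:2]
        T=ras(c,1); return -(T&M).sum()/(T|M).sum()
    b=min((minimize(cost,[g[0],g[1],g[2]+d],method="Nelder-Mead",options=dict(initial_simplex=np.array([[g[0],g[1],g[2]+d]]*4)+np.array([[0,0,0],[5,0,0],[0,5,0],[0,0,6]]))) for d in(-8,0,8)),key=lambda r:r.fun)
    return b.x.round(1),round(-b.fun,3)
E
python3 - <<'E'
from fit import *
import pickle
o=pickle.load(open("mat.pkl","rb"));W=cloud(o["f"])
for th,i,g in (("scissors",0,(465.6,-293.1,172.8)),("cutters",2,(463,-108,184)),("knife",0,(624,-110,188.4)),("tape_measure",0,(589,-309,-48.5))):
    P=W[o[th][i]["region"]]; P=P[P[:,2]>0.003]
    m,ev=cv2.PCACompute(P[:,:2].astype(np.float32),None)
    print(th,fit(P,th,g),"pca",np.degrees(np.arctan2(ev[0,1],ev[0,0])).round(1),m*1000)
E
```

```text
scissors (array([ 493.7, -214. ,   18.1]), np.float64(-0.0)) pca -2.0 [[ 480.18842 -296.91843]]
cutters (array([521.3, -28. ,  40. ]), np.float64(-0.0)) pca 7.2 [[ 465.80603 -113.25993]]
knife (array([664. , -36.7,  28.4]), np.float64(-0.0)) pca 6.7 [[ 631.8862  -110.23866]]
tape_measure (array([ 619. , -239. , -164.5]), np.float64(-0.0)) pca 115.7 [[ 590.38586 -309.6803 ]]fit.py:18: RuntimeWarning: overflow encountered in scalar negative
  T=ras(c,1); return -(T&M).sum()/(T|M).sum()
```

Unsigned overflow; fix it.

```bash
sed -i 's|return -(T&M).sum()/(T|M).sum()|return -float((T\&M).sum())/float((T\|M).sum())|' fit.py; grep -n "return -" fit.py
sed -i 's/.*T=ras(c,1).*/        T=ras(c,1); return -float((T\&M).sum())\/float((T|M).sum())/' fit.py
cat > runmat.py <<'E'
from fit import *
import pickle
o=pickle.load(open("mat.pkl","rb"));W=cloud(o["f"])
for th,i,g in (("scissors",0,(465.6,-293.1,172.8)),("cutters",2,(463,-108,184)),("knife",0,(624,-110,188.4)),("tape_measure",0,(589,-309,-48.5))):
    P=W[o[th][i]["region"]]; P=P[P[:,2]>0.003]
    print(th,fit(P,th,g))
E
python3 runmat.py
```

```text
18:        T=ras(c,1); return -(T&M).sum()/(T|M).sum()
scissors (array([ 463. , -296.7,  178.6]), np.float64(0.906))
cutters (array([ 459.7, -114. ,  187. ]), np.float64(0.976))
knife (array([ 623.4, -110.1,  186.8]), np.float64(0.866))
tape_measure (array([ 589.2, -309. ,  -48.7]), np.float64(0.953))sed: -e expression #1, char 35: unknown option to 's'
```

servo_tool(motion=[1,0.008,0.042,0.027,-1,1,0.008,0.042,0.027,-1,1,0.008,0.042,0.027,-1,1,0.008,0.042,0.027,-1,1,0.008,0.042,0.027,-1,1,0.008,0.042,0.027,-1,1,0.008,0.042,0.027,-1,1,0,0,0,0,1,0,0,0,0])

```text
time_s: 5.92
tool_pos: [0.6373, -0.1079, 0.115]
tool_rot: [0.998, 0.059, 0.0, -0.0]
ft_force: [1.0, 0.7, -0.9]
finger_gap: 0.0857
grasp_force: 0.0
```

```bash
cat > look.py <<'E'
import sys
from fit import *
from scipy.spatial.transform import Rotation
def goto(xy_mm,theta):
    """print shift in present tool axes (mm) and yaw (deg) to world xy, tool-x angle theta"""
    p,R=tcp(); d=R.T@np.array([xy_mm[0]-p[0]*1000,xy_mm[1]-p[1]*1000,0])
    th=np.degrees(np.arctan2(R[1,0],R[0,0])); y=(th-theta+180)%360-180
    print("tcp",(p*1000).round(1),"theta",th.round(1),"shift",d.round(1),"yaw",y.round(1))
def measure(th,g,top=None,save=None,zmin=.003):
    f=grab_frame("wrist"); W=cloud(f)
    if save: cv2.imwrite("pics/"+save,cv2.resize(f["frame"][:,:,::-1],(640,480)))
    for d in cut_out("wrist",th)[:4]:
        P=W[d["region"]]; P=P[np.isfinite(P[:,0])]; P=P[P[:,2]>zmin]
        if len(P)<50: continue
        m=np.median(P,0)*1000
        if np.hypot(m[0]-g[0],m[1]-g[1])<60:
            r=fit(P,th,g); print(th,round(d["conf"],2),r,"z",np.percentile(P[:,2],[5,50,98]).round(4)); return r[0]
E
python3 - <<'E'
from look import *
r=measure("knife",(623.4,-110.1,186.8),save="k.png"); goto((623.4,-110.1),6.8)
if r is not None: goto(r[:2],r[2]-180)
E
```

```text
knife 0.64 (array([ 624.9, -108.9,  186.5]), np.float64(0.863)) z [0.0156 0.0184 0.02  ]
tcp [ 637.9 -107.   116.3] theta 6.9 shift [-14.8   1.4  -0. ] yaw 0.1
tcp [ 637.9 -107.   116.3] theta 6.9 shift [-13.2   0.4  -0. ] yaw 0.4
```

View pics/k.png

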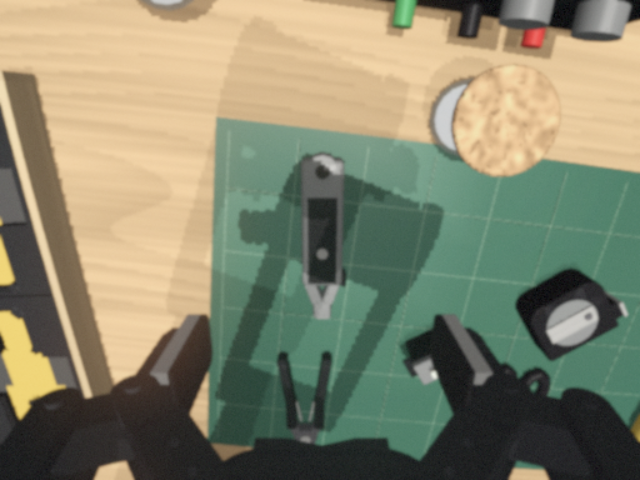

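The knife is at (322,235) with its thumb slide on the right, and the area is clear. Now I'll grasp it.

servo_tool(motion=[1,-0.0135,0.001,0.02,0,1,0,0,0.035,0,1,0,0,0.035,0,1,0,0,0.019,0,1,0,0,0,0,0,0,0,0,0,0,0,0,0,0,0,0,0,0,0,0,0,0,0,0,0,0,0,0,0,0,0,0,0,0], newtons=50)

```text
time_s: 7.4
tool_pos: [0.624, -0.1103, 0.0055]
tool_rot: [0.998, 0.06, -0.0, 0.0]
ft_force: [0.3, -0.3, 0.6]
finger_gap: 0.0
grasp_force: 0.0
```

```bash
python3 - <<'E'
from look import *
print(state()["finger_gap"],state()["grasp_force"])
f=grab_frame("wrist"); cv2.imwrite("pics/k2.png",cv2.resize(f["frame"][:,:,::-1],(640,480)))
E
```

```text
4.7353839346618425e-05 0.0
```

View pics/k2.png

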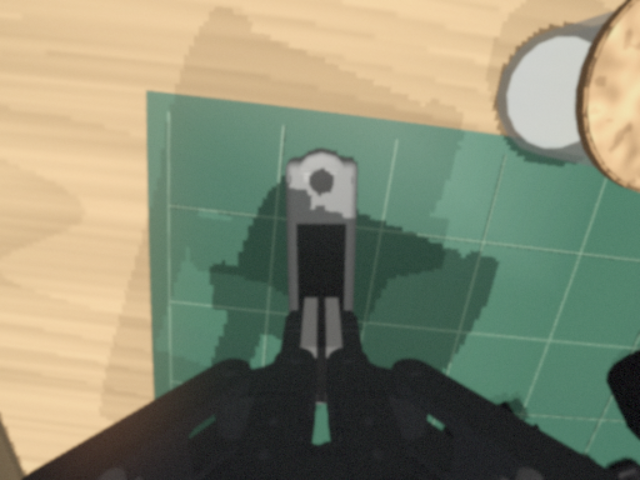

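```bash
python3 - <<'E'
from look import *
f=grab_frame("wrist"); W=cloud(f)
for c,r in [(257,126),(257,145),(257,190),(257,225),(257,236),(248,262),(257,262),(266,262),(248,280),(247,238),(267,238),(245,245),(270,245),(150,200)]: print(c,r,W[r,c].round(4),f["frame"][r,c])
E
```

```text
257 126 [ 0.6871 -0.1018  0.0175] [190 190 186]
257 145 [ 0.678  -0.1029  0.0199] [91 92 89]
257 190 [ 0.6539 -0.1058  0.0193] [37 39 39]
257 225 [ 0.6333 -0.1083  0.0186] [36 39 36]
257 236 [ 0.6271 -0.109   0.0197] [31 35 33]
248 262 [ 0.6342 -0.1042  0.0592] [102 103 100]
257 262 [ 0.6349 -0.108   0.0596] [28 34 34]
266 262 [ 0.6361 -0.1117  0.0609] [108 107 103]
248 280 [ 0.6333 -0.1046  0.071 ] [113 112 108]
247 238 [ 0.6348 -0.1031  0.0382] [79 80 78]
267 238 [ 0.636  -0.1129  0.0383] [81 81 80]
245 245 [ 0.6347 -0.1023  0.0453] [104 104 103]
270 245 [ 0.6356 -0.1142  0.0444] [91 91 90]
150 200 [ 6.335e-01 -4.290e-02  3.000e-04] [100 140 117]
```

```bash
python3 - <<'E'
from look import *
s=state(); print(s["tool_pos"],s["q"],s["ft_force"],s["finger_gap"])
f=grab_frame("wrist"); p,R=tcp(); print("cam in tool",R.T@(-f["R"].T@f["t"]-p))
W=cloud(f); m=(abs(W[...,0]-.63)<.03)&(abs(W[...,1]+.11)<.06)&(W[...,2]>.024)
print("lowest gripper z wrist",np.percentile(W[m][:,2],[0,1,5,10]))
for n in("scene","side"):
    f=grab_frame(n); W=cloud(f); m=(abs(W[...,0]-.625)<.03)&(abs(W[...,1]+.11)<.03)
    P=W[m]; print(n,len(P)); h,e=np.histogram(P[:,2],bins=np.arange(-.005,.12,.005)); print(h)
    if n=="scene": cv2.imwrite("pics/s2.png",cv2.resize(f["frame"][120:300,200:420,::-1],None,fx=3,fy=3,interpolation=cv2.INTER_CUBIC))
E
```

```text
[ 0.62400315 -0.11027148  0.00548385] [-2.64301702e-01  3.81617124e-01  1.41772467e+00 -8.93511827e-05
  1.34243473e+00  1.18678201e+00] [ 0.01837757 -1.03402381  0.06815647] -0.00033313938616468165
cam in tool [ 0.08311547 -0.00127308 -0.17076019]
lowest gripper z wrist [0.03675265 0.04520953 0.06375086 0.0793455 ]
scene 1758
[ 40  88  32  31 133  42   0   0   4   8  13  10   7   8   5   3  10  16
  29  16   9  18  11  14]
side 754
[38 20 11 19 65  2  0  4  6  9 11  9 12 10 10  8 15 23 24 12 19 14 16 13]
```

View pics/s2.png

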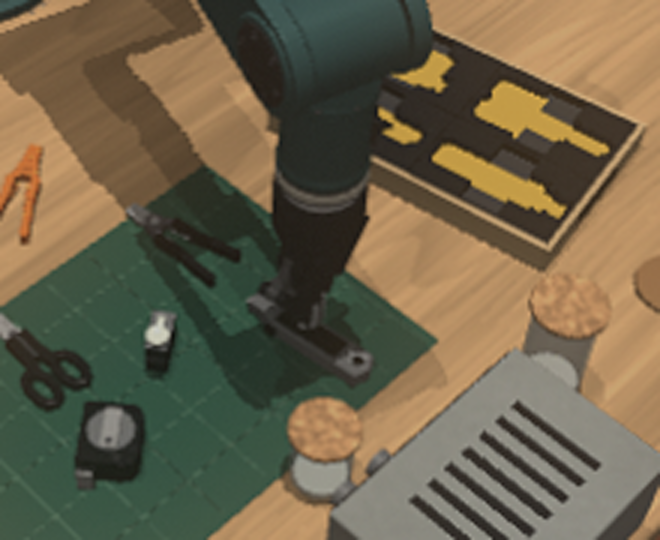

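All three cameras put the shut fingertips at z ≈ 36 mm, but the reported TCP z is 5.5 mm. So the real tips sit about 30 mm above the reported value, with xy in agreement, and the fingers closed above the knife. I'll go by the cameras: open, lower by 24 mm, then check the tip height and the force.

servo_tool(motion=[1,0,0,0,0,1,0,0,0,0,1,0,0,0,0,1,0,0,0,0,1,0,0,0,0,1,0,0,0.008,0,1,0,0,0.008,0,1,0,0,0.008,0,1,0,0,0,0])

```text
time_s: 8.78
tool_pos: [0.623, -0.11, -0.02]
tool_rot: [0.998, 0.06, -0.001, -0.0]
ft_force: [1.0, 0.6, -0.3]
finger_gap: 0.0853
grasp_force: 0.0
```

```bash
python3 - <<'E'
from look import *
s=state(); print(s["tool_pos"],s["ft_force"],s["finger_gap"])
for n in("wrist","scene"):
    f=grab_frame(n); W=cloud(f); p,R=tcp(); L=(W-p)@R*1000  # tool coords mm
    for sg in(-1,1):
        m=(abs(L[...,0])<13)&(sg*L[...,1]>38)&(sg*L[...,1]<62)&(W[...,2]>.005)
        print(n,sg,m.sum(), (np.sort(W[m][:,2])[:8]*1000).round(1))
E
```

```text
[ 0.6230358  -0.11000962 -0.01996851] [ 0.96793898  0.55876734 -0.27257595] 0.08526564409726364
wrist -1 6361 [21.  21.2 21.2 21.3 21.4 21.4 21.5 21.6]
wrist 1 7674 [20.1 20.9 20.9 21.2 21.3 21.5 21.6 21.6]
scene -1 221 [ 5.   5.2 21.1 21.3 23.4 24.4 24.7 25.2]
scene 1 391 [ 5.   5.3  6.2 24.  28.2 28.8 29.3 30.6]
```

servo_tool(motion=[1,0,0,0.004,0,0,0,0,0,0,0,0,0,0,0,0,0,0,0,0,0,0,0,0,0,0,0,0,0,0,0,0,0,0,0], newtons=50)

```text
time_s: 9.75
tool_pos: [0.6244, -0.1103, -0.022]
tool_rot: [0.998, 0.06, 0.0, 0.0]
ft_force: [0.3, 0.5, 2.8]
finger_gap: 0.0285
grasp_force: 51.0
```

The knife is held (28.5 mm gap, 51 N). I'll lift it, carry it to its cut-out and turn it half round.

servo_tool(motion=[0,0,0,-0.03,0,0,0,0,-0.05,0,0,0,0,-0.04,0,0,0.0077,-0.0505,0,0,0,0.0077,-0.0505,0,0,0,0.0077,-0.0505,0,0,0,0.0077,-0.0505,0,0,0,0.0077,-0.0505,0,0,0,0,0,0,-10.7,0,0,0,0,-10.7,0,0,0,0,-10.7,0,0,0,0,-10.7,0,0,0,0,-10.7,0,0,0,0,-10.7,0,0,0,0,-10.7,0,0,0,0,-10.7,0,0,0,0,-10.7,0,0,0,0,-10.7,0,0,0,0,-10.7,0,0,0,0,-10.7])

```text
time_s: 12.25
tool_pos: [0.6314, 0.1449, 0.0963]
tool_rot: [0.378, 0.926, -0.001, -0.001]
ft_force: [-0.3, -0.1, -1.4]
finger_gap: 0.0287
grasp_force: 50.6
```

servo_tool(motion=[0,0,0,0,-10.7,0,0,0,0,-10.7,0,0,0,0,-10.7,0,0,0,0,-10.7,0,0,0,0,-10.7,0,0,0,0,0,0,0,0,0,0])

```text
time_s: 13.12
tool_pos: [0.6318, 0.145, 0.0969]
tool_rot: [-0.075, 0.997, -0.0, -0.001]
ft_force: [-0.4, 0.1, -1.6]
finger_gap: 0.0287
grasp_force: 50.6
```

```bash
cat >> look.py <<'E'
def edge(th,save,sc=None):
    """look at held tool: its z extent and fit"""
    f=grab_frame("wrist"); cv2.imwrite("pics/"+save,cv2.resize(f["frame"][:,:,::-1],(640,480)))
    return f
E
python3 - <<'E'
from look import *
goto((632.1,145.2),189.4)
r=measure("knife",(632.1,145.2,9.4),save="k3.png",zmin=.08)
E
```

```text
tcp [631.8 145.   96.9] theta -171.4 shift [-0.3  0.2 -0. ] yaw -0.8
knife 0.55 (array([631.4, 145.9,   8.3]), np.float64(0.873)) z [0.1349 0.1373 0.1388]
```

View pics/k3.png

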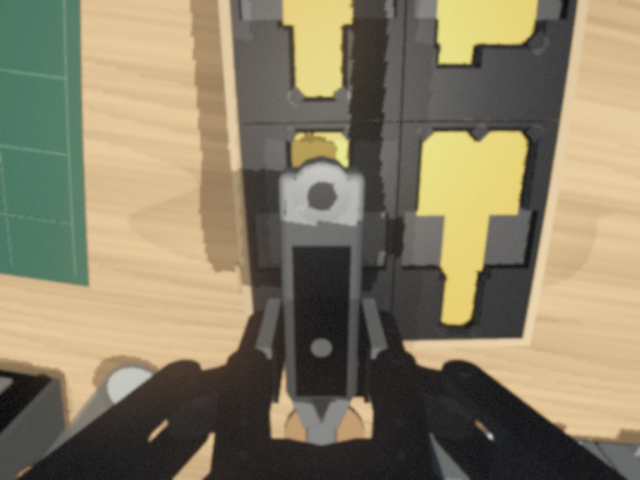

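The knife is level and lined up over its cut-out, with its tail at (320,190). Next I'll turn it 1° and lower it.

servo_tool(motion=[0,-0.0005,-0.0005,0.04,-1,0,0,0,0.035,0,0,0,0,0.012,0,0,0,0,0.006,0,0,0,0,0.003,0,0,0,0,0,0,0,0,0,0,0])

```text
time_s: 14.1
tool_pos: [0.6335, 0.1447, 0.0029]
tool_rot: [-0.085, 0.996, 0.0, 0.001]
ft_force: [0.4, 0.2, -0.7]
finger_gap: 0.0288
grasp_force: 50.6
```

servo_tool(motion=[0,0,0,0.003,0,0,0,0,0,0,0.6,0,0,0,0,0.6,0,0,0,0,0.6,0,0,0,0,0.6,0,0,-0.03,0,0.6,0,0,-0.06,0,0.6,0,0,-0.06,0,1,0,0,-0.05,0,1,0,0,0,0,1,0,0,0,0])

```text
time_s: 15.48
tool_pos: [0.6324, 0.1446, 0.1978]
tool_rot: [-0.085, 0.996, -0.0, -0.0]
ft_force: [0.5, 0.4, -1.4]
finger_gap: 0.0855
grasp_force: 0.0
```

```bash
python3 - <<'E'
from look import *
r=measure("knife",(632.1,145.2,9.4),save="k4.png",zmin=.032)
goto((459.7,-114),7)
E
```

```text
knife 0.65 (array([633.9, 145.3,   9.1]), np.float64(0.854)) z [0.038  0.0403 0.0421]
tcp [631.6 144.4 195.8] theta -170.2 shift [ 213.2 -225.6    1. ] yaw -177.2
```

View pics/k4.png

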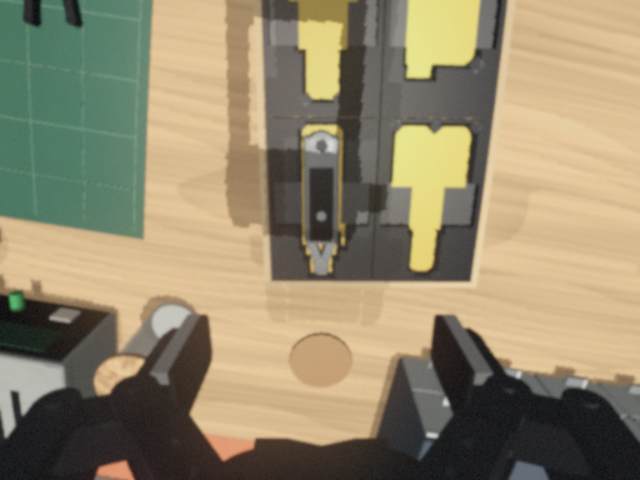

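The knife is seated, with its top at 40 mm, which is the floor at 22 plus its 18 thickness. The cutters are next.

servo_tool(motion=[1,0.0305,-0.0322,0.015,0,1,0.0305,-0.0322,0.015,0,1,0.0305,-0.0322,0.015,0,1,0.0305,-0.0322,0.015,0,1,0.0305,-0.0322,0.015,0,1,0.0305,-0.0322,0.015,0,1,0.0305,-0.0322,0.015,2.8,1,0,0,0.045,0,1,0,0,0.03,0,1,0,0,0,0,1,0,0,0,0])

```text
time_s: 16.95
tool_pos: [0.4607, -0.1137, 0.0189]
tool_rot: [-0.061, 0.998, -0.0, 0.0]
ft_force: [-0.0, 0.8, 0.2]
finger_gap: 0.0853
grasp_force: 0.0
```

```bash
python3 - <<'E'
from look import *
r=measure("cutters",(459.7,-114,187))
goto((459.7,-114),187)
if r is not None: goto(r[:2],r[2])
E
```

```text
cutters 0.78 (array([ 459. , -113.6,  186.9]), np.float64(0.967)) z [0.009  0.0118 0.0135]
tcp [ 461.7 -114.    20.1] theta -173.0 shift [ 2.   0.3 -0. ] yaw -0.0
tcp [ 461.7 -114.    20.1] theta -173.0 shift [ 2.7  0.7 -0. ] yaw 0.1
```

servo_tool(motion=[1,0.0015,0.0003,0.025,0,1,0,0,0.015,0,1,0,0,0.0075,0,1,0,0,0,0,0,0,0,0,0,0,0,0,0,0,0,0,0,0,0,0,0,0,0,0,0,0,0,0,0,0,0,0,0,0], newtons=50)

```text
time_s: 18.3
tool_pos: [0.4597, -0.1139, -0.0282]
tool_rot: [-0.061, 0.998, -0.0, 0.001]
ft_force: [0.3, 0.2, 4.8]
finger_gap: 0.0327
grasp_force: 51.1
```

servo_tool(motion=[0,0,0,-0.03,0,0,0,0,-0.05,0,0,0,0,-0.04,0,0,-0.0108,0.0461,0,0,0,-0.0108,0.0461,0,0,0,-0.0108,0.0461,0,0,0,-0.0108,0.0461,0,0,0,-0.0108,0.0461,0,0,0,0,0,0,10.45,0,0,0,0,10.45,0,0,0,0,10.45,0,0,0,0,10.45,0,0,0,0,10.45,0,0,0,0,10.45,0,0,0,0,10.45,0,0,0,0,10.45,0,0,0,0,10.45,0,0,0,0,10.45,0,0,0,0,10.45,0,0,0,0,10.45])

```text
time_s: 20.8
tool_pos: [0.4836, 0.1216, 0.0897]
tool_rot: [0.861, 0.509, -0.001, -0.001]
ft_force: [0.3, -0.2, -1.0]
finger_gap: 0.0324
grasp_force: 50.4
```

servo_tool(motion=[0,0,0,0,10.45,0,0,0,0,10.45,0,0,0,0,10.45,0,0,0,0,10.45,0,0,0,0,10.45,0,0,0,0,0,0,0,0,0,0])

```text
time_s: 21.68
tool_pos: [0.4842, 0.1217, 0.0904]
tool_rot: [0.997, 0.082, -0.001, 0.0]
ft_force: [0.7, 0.4, -1.2]
finger_gap: 0.0328
grasp_force: 50.4
```

```bash
python3 - <<'E'
from look import *
goto((485.3,121.5),9.4)
r=measure("cutters",(485.3,121.5,9.4),save="c3.png",zmin=.08)
E
```

```text
tcp [484.2 121.7  90.4] theta 9.5 shift [ 1.1  0.4 -0. ] yaw 0.1
cutters 0.79 (array([492.9, 124.2,   9.5]), np.float64(0.915)) z [0.1266 0.1302 0.1319]
```

View pics/c3.png

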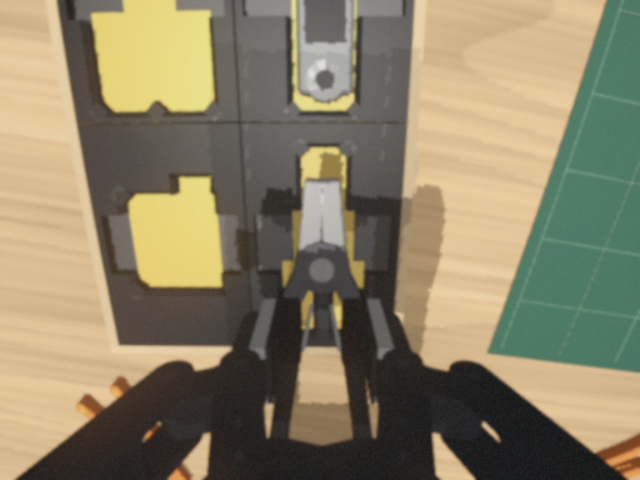

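The cutters are held straight over their cut-out, with the tip at (323,185). The fit is biased because the gripper hides the handles, so I'm going by the TCP. Lowering now.

servo_tool(motion=[0,0.001,0.0003,0.04,0,0,0,0,0.035,0,0,0,0,0.012,0,0,0,0,0.006,0,0,0,0,0.0025,0,0,0,0,0,0,0,0,0,0,0])

```text
time_s: 22.65
tool_pos: [0.4864, 0.1217, -0.0033]
tool_rot: [0.997, 0.081, 0.001, 0.0]
ft_force: [-1.6, -0.1, 0.7]
finger_gap: 0.0323
grasp_force: 50.7
```

servo_tool(motion=[0,0,0,0.003,0,0,0,0,0,0,0.6,0,0,0,0,0.6,0,0,0,0,0.6,0,0,0,0,0.6,0,0,-0.03,0,0.6,0,0,-0.06,0,0.6,0,0,-0.06,0,1,0,0,-0.05,0,1,0,0,0,0,1,0,0,0,0])

```text
time_s: 24.02
tool_pos: [0.4854, 0.1216, 0.1918]
tool_rot: [0.997, 0.081, -0.001, 0.0]
ft_force: [0.1, 0.5, -0.9]
finger_gap: 0.0854
grasp_force: 0.0
```

```bash
python3 - <<'E'
from look import *
r=measure("cutters",(485.3,121.5,9.4),save="c4.png",zmin=.026)
goto((463,-296.7),-1.5)
E
```

```text
tcp [484.6 121.5 190.3] theta 9.3 shift [-8.900e+01  4.092e+02  4.000e-01] yaw 10.8
```

View pics/c4.png

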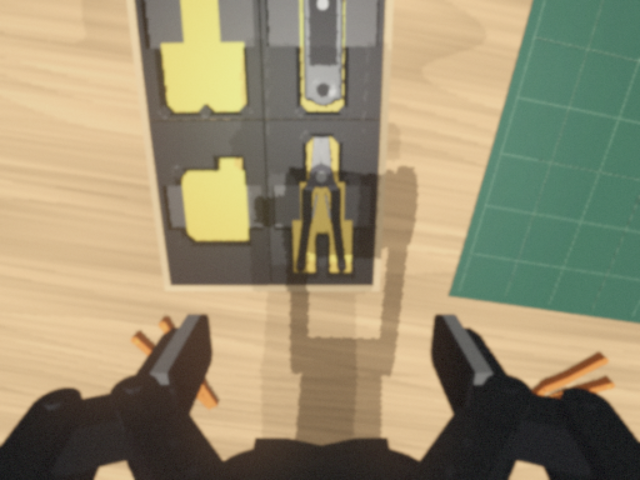

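The cutters are lying in their cut-out. The scissors are next.

servo_tool(motion=[1,-0.0111,0.0511,0.011,0,1,-0.0111,0.0511,0.011,0,1,-0.0111,0.0511,0.011,0,1,-0.0111,0.0511,0.011,0,1,-0.0111,0.0511,0.011,0,1,-0.0111,0.0511,0.011,0,1,-0.0111,0.0511,0.011,0,1,-0.0111,0.0511,0.011,10.7,1,0,0,0.04,0,1,0,0,0.03,0,1,0,0,0,0,1,0,0,0,0])

```text
time_s: 25.62
tool_pos: [0.4644, -0.2961, 0.0348]
tool_rot: [1.0, -0.012, -0.0, 0.0]
ft_force: [0.5, 0.6, 0.7]
finger_gap: 0.0854
grasp_force: 0.0
```

```bash
python3 - <<'E'
from look import *
r=measure("scissors",(463,-296.7,178.6))
goto((463,-296.7),-1.4)
if r is not None: goto(r[:2],r[2]-180)
f=grab_frame("wrist"); W=cloud(f)
for d in cut_out("wrist","scissors")[:1]:
    P=W[d["region"]]; P=P[P[:,2]>.004]; m,ev=cv2.PCACompute(P[:,:2].astype(np.float32),None); print(m,np.degrees(np.arctan2(ev[0,1],ev[0,0])),P.min(0),P.max(0))
o=grab_frame("wrist"); print([(d["conf"],d["at"]) for d in cut_out("wrist","foam_cutters")[:1]])
E
```

```text
scissors 0.68 (array([ 463.1, -296.8,  177.5]), np.float64(0.919)) z [0.0066 0.01   0.0123]
tcp [ 465.2 -296.7   36.3] theta -1.4 shift [-2.2  0.  -0. ] yaw 0.0
tcp [ 465.2 -296.7   36.3] theta -1.4 shift [-2.1  0.1 -0. ] yaw 1.1
[[ 0.48364833 -0.29710728]] -1.819624 [ 0.39867817 -0.32828972  0.00402703] [ 0.52921187 -0.26738448  0.01349735]
[]
```

servo_tool(motion=[1,-0.002,0,0.03,0.5,1,0,0,0.02,0,1,0,0,0.0135,0,1,0,0,0,0,0,0,0,0,0,0,0,0,0,0,0,0,0,0,0,0,0,0,0,0,0,0,0,0,0,0,0,0,0,0], newtons=50)

```text
time_s: 27.18
tool_pos: [0.4632, -0.2967, -0.0274]
tool_rot: [1.0, -0.016, 0.001, 0.001]
ft_force: [0.3, 0.8, 5.6]
finger_gap: 0.0226
grasp_force: 53.2
```

servo_tool(motion=[0,0,0,-0.03,0,0,0,0,-0.05,0,0,0,0,-0.04,0,0,0.01353,-0.0542,0,0,0,0.01353,-0.0542,0,0,0,0.01353,-0.0542,0,0,0,0.01353,-0.0542,0,0,0,0.01353,-0.0542,0,0,0,0.01353,-0.0542,0,0,0,0.01353,-0.0542,0,0,0,0.01353,-0.0542,0,0,0,0.01353,-0.0542,0,0,0,0.01353,-0.0542,0,0,0,0,0,0,0,0,0,0,0,-10.63,0,0,0,0,-10.63,0,0,0,0,-10.63,0,0,0,0,-10.63,0,0,0,0,-10.63,0,0,0,0,-10.63])

```text
time_s: 29.68
tool_pos: [0.6148, 0.2397, 0.0904]
tool_rot: [0.856, 0.516, -0.001, 0.0]
ft_force: [0.8, -0.2, -0.5]
finger_gap: 0.0225
grasp_force: 51.4
```

servo_tool(motion=[0,0,0,0,-10.63,0,0,0,0,-10.63,0,0,0,0,-10.63,0,0,0,0,-10.63,0,0,0,0,-10.63,0,0,0,0,-10.63,0,0,0,0,-10.63,0,0,0,0,-10.63,0,0,0,0,-10.63,0,0,0,0,-10.63,0,0,0,0,-10.63,0,0,0,0,-10.63,0,0,0,0,0,0,0,0,0,0])

```text
time_s: 31.42
tool_pos: [0.6151, 0.2405, 0.0908]
tool_rot: [-0.081, 0.997, -0.0, -0.0]
ft_force: [-0.5, -0.7, -0.7]
finger_gap: 0.0224
grasp_force: 51.4
```

```bash
python3 - <<'E'
from look import *
goto((616.3,240.3),189.4)
r=measure("scissors",(616.3,240.3,9.4),save="sc3.png",zmin=.08)
f=grab_frame("wrist"); W=cloud(f); p,R=tcp(); L=(W-p)@R*1000
m=(W[...,2]>.09)&(L[...,0]>18)&(abs(L[...,1])<40)&(L[...,2]>-60); P=L[m]
print("bows end tool x",np.percentile(P[:,0],[50,99.5,100]).round(1),"y",np.percentile(P[:,1],[.5,99.5]).round(1),"z",np.percentile(W[m][:,2],[5,50,95]))
E
```

```text
tcp [615.1 240.5  90.8] theta -170.7 shift [-1.1 -0.3 -0. ] yaw -0.1
scissors 0.69 (array([614.7, 241.2,   8.6]), np.float64(0.921)) z [0.1245 0.1281 0.1304]
bows end tool x [42.9 65.3 66.3] y [-28.1  30.7] z [0.1250399  0.12799202 0.12975543]
```

View pics/sc3.png

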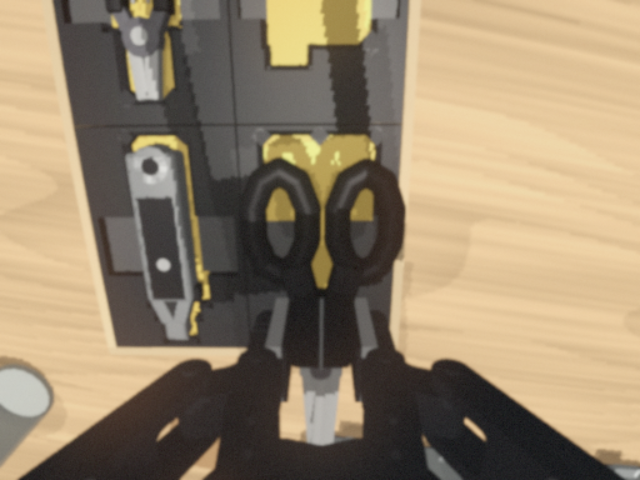

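The scissors are held level over their cut-out, bows toward the camera at (285,220) and (365,220). Lowering now.

servo_tool(motion=[0,-0.0014,-0.001,0.04,-0.5,0,0,0,0.035,0,0,0,0,0.012,0,0,0,0,0.005,0,0,0,0,0.002,0,0,0,0,0,0,0,0,0,0,0])

```text
time_s: 32.45
tool_pos: [0.6176, 0.2406, -0.0016]
tool_rot: [-0.087, 0.996, 0.0, 0.001]
ft_force: [-0.5, 0.0, -1.3]
finger_gap: 0.0227
grasp_force: 51.3
```

servo_tool(motion=[0,0,0,0.002,0,0,0,0,0.002,0,0,0,0,0,0,0.5,0,0,0,0,0.5,0,0,0,0,0.5,0,0,0,0,0.5,0,0,-0.03,0,0.5,0,0,-0.06,0,0.5,0,0,-0.06,0,1,0,0,-0.05,0,1,0,0,0,0,1,0,0,0,0])

```text
time_s: 33.95
tool_pos: [0.6166, 0.2403, 0.1923]
tool_rot: [-0.087, 0.996, -0.0, -0.0]
ft_force: [-0.4, -0.2, 0.1]
finger_gap: 0.0855
grasp_force: 0.0
```

```bash
python3 - <<'E'
from look import *
f=grab_frame("wrist"); W=cloud(f)
r=measure("scissors",(616.3,240.3,9.4),zmin=.025)
for d in cut_out("wrist","scissors")[:1]:
    P=W[d["region"]]; print(np.percentile(P[:,2],[10,50,90]))
goto((589,-309),131.3)
E
```

```text
scissors 0.56 (array([617.8, 241.3,   8.7]), np.float64(0.886)) z [0.0284 0.0319 0.0344]
[nan nan nan]
tcp [615.9 240.1 190.3] theta -170.1 shift [ 121.3 -536.2    0.9] yaw 58.6
```

servo_tool(motion=[1,0.0121,-0.0536,0.009,0,1,0.0121,-0.0536,0.009,0,1,0.0121,-0.0536,0.009,0,1,0.0121,-0.0536,0.009,0,1,0.0121,-0.0536,0.009,0,1,0.0121,-0.0536,0.009,0,1,0.0121,-0.0536,0.009,0,1,0.0121,-0.0536,0.009,0,1,0.0121,-0.0536,0.009,0,1,0.0121,-0.0536,0.009,0,1,0,0,0,9.77,1,0,0,0,9.77,1,0,0,0,9.77,1,0,0,0,9.77,1,0,0,0,9.77,1,0,0,0,9.77,1,0,0,0.04,0,1,0,0,0,0,1,0,0,0,0])

```text
time_s: 36.52
tool_pos: [0.5902, -0.3084, 0.063]
tool_rot: [0.412, 0.911, 0.0, -0.0]
ft_force: [-0.2, -0.5, 0.6]
finger_gap: 0.0851
grasp_force: 0.0
```

```bash
python3 - <<'E'
from look import *
r=measure("tape_measure",(589,-309,-48.7),zmin=.01)
goto((589,-309),131.3)
if r is not None: goto(r[:2],r[2]+180)
f=grab_frame("wrist"); W=cloud(f)
for d in cut_out("wrist","tape_measure")[:1]:
    P=W[d["region"]]; P=P[P[:,2]>.01]; print(cv2.minAreaRect(P[:,:2].astype(np.float32)*1000),d["conf"])
E
```

```text
tape_measure 0.59 (array([ 588.7, -308.8,  -49. ]), np.float64(0.968)) z [0.0223 0.0288 0.0318]
tcp [ 591.1 -309.    64.8] theta 131.3 shift [ 1.4 -1.6 -0. ] yaw 0.0
tcp [ 591.1 -309.    64.8] theta 131.3 shift [ 1.8 -1.7 -0. ] yaw 0.3
((592.354248046875, -312.84588623046875), (52.018951416015625, 70.71282196044922), 40.560604095458984) 0.85
```

servo_tool(motion=[1,0.0015,-0.0013,0.03,0,1,0,0,0.03,0,1,0,0,0.017,0,1,0,0,0.008,0,1,0,0,0,0,0,0,0,0,0,0,0,0,0,0,0,0,0,0,0,0,0,0,0,0,0,0,0,0,0], newtons=50)

```text
time_s: 37.98
tool_pos: [0.5893, -0.3089, -0.0202]
tool_rot: [0.412, 0.911, -0.0, 0.002]
ft_force: [1.0, 0.1, 6.0]
finger_gap: 0.0508
grasp_force: 55.7
```

servo_tool(motion=[0,0,0,-0.03,0,0,0,0,-0.05,0,0,0,0,-0.04,0,0,0.0473,0.0256,0,0,0,0.0473,0.0256,0,0,0,0.0473,0.0256,0,0,0,0.0473,0.0256,0,0,0,0.0473,0.0256,0,0,0,0.0473,0.0256,0,0,0,0.0473,0.0256,0,0,0,0.0473,0.0256,0,0,0,0.0473,0.0256,0,0,0,0.0473,0.0256,0,0,0,0,0,0,-9.68,0,0,0,0,-9.68,0,0,0,0,-9.68,0,0,0,0,-9.68,0,0,0,0,-9.68,0,0,0,0,-9.68])

```text
time_s: 40.35
tool_pos: [0.4672, 0.2157, 0.0968]
tool_rot: [-0.085, 0.996, -0.0, -0.001]
ft_force: [0.6, 0.1, -2.1]
finger_gap: 0.0503
grasp_force: 55.0
```

servo_tool(motion=[0,0,0,0,0,0,0,0,0,0])

```text
time_s: 40.6
tool_pos: [0.4677, 0.2159, 0.0975]
tool_rot: [-0.081, 0.997, -0.0, -0.001]
ft_force: [0.4, -0.2, -1.2]
finger_gap: 0.0507
grasp_force: 55.0
```

```bash
python3 - <<'E'
from look import *
goto((469.4,215.5),189.4)
r=measure("tape_measure",(469.4,215.5,9.4),save="t3.png",zmin=.08)
E
```

```text
tcp [467.7 215.9  97.5] theta -170.7 shift [-1.6 -0.6 -0. ] yaw -0.1
```

View pics/t3.png

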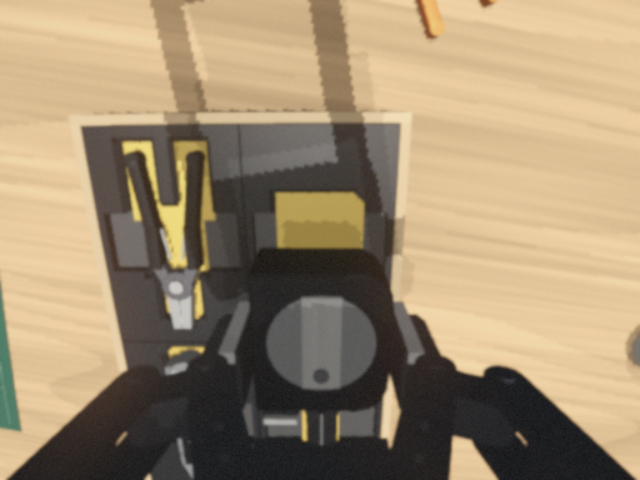

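The tape is held over its cut-out, nose pointing down-left at (280,420), which matches the notch. Lowering now.

servo_tool(motion=[0,-0.0014,-0.0004,0.04,0,0,0,0,0.035,0,0,0,0,0.012,0,0,0,0,0.006,0,0,0,0,0.002,0,0,0,0,0,0,0,0,0,0,0])

```text
time_s: 41.58
tool_pos: [0.4698, 0.216, 0.0038]
tool_rot: [-0.082, 0.997, 0.0, 0.0]
ft_force: [-2.9, 0.2, -0.6]
finger_gap: 0.0509
grasp_force: 55.0
```

servo_tool(motion=[0,0,0,0.0025,0,0,0,0,0,0,0.75,0,0,0,0,0.75,0,0,0,0,0.75,0,0,0,0,0.75,0,0,-0.03,0,0.75,0,0,-0.06,0,0.75,0.02,0,-0.06,0,1,0.04,0,-0.055,0,1,0.04,0,-0.055,0,1,0.02,0,-0.01,0,1,0,0,0,0,1,0,0,0,0])

```text
time_s: 43.2
tool_pos: [0.3581, 0.1973, 0.2598]
tool_rot: [-0.082, 0.997, -0.0, -0.001]
ft_force: [0.7, 0.8, -0.0]
finger_gap: 0.0853
grasp_force: 0.0
```

```bash
python3 - <<'E'
from look import *
print(state()["tool_pos"])
for t,g in (("tape_measure",(469.4,215.5,9.4)),("scissors",(616.3,240.3,9.4)),("knife",(632.1,145.2,9.4)),("cutters",(485.3,121.5,9.4))):
    measure(t,g,zmin=.025 if t!="knife" else .03)
f=grab_frame("wrist"); cv2.imwrite("pics/end.png",cv2.resize(f["frame"][:,:,::-1],(800,600)))
W=cloud(f)
for n,c in dict(tape=(470,215,.055,.05),cut=(485,121.5,.055,.02),knife=(632,145,.06,.012),sci=(616,240,.06,.02)).items():
    a=np.radians(9.4); d=W[...,:2]-np.array(c[:2])/1000; u=d@[np.cos(a),np.sin(a)]; v=d@[-np.sin(a),np.cos(a)]
    m=(abs(u)<.05)&(abs(v)<(.009 if n!="tape" else .02)); P=np.c_[u[m],v[m],np.ones(m.sum())]; z=W[...,2][m]
    for q in range(-50,50,20):
        s=(P[:,0]>q/1000)&(P[:,0]<(q+20)/1000); print(n,q+10,(np.percentile(z[s],[50,90])*1000).round(1) if s.any() else None,end="; ")
    print()
f=grab_frame("scene"); print([(t,np.round(recognise("scene",t)[0]["at"])) for t in("screwdriver","tube")])
E
```

```text
[0.35809398 0.19729227 0.25984546]
tape_measure 0.68 (array([469.4, 216.7,   9.9]), np.float64(0.888)) z [0.035  0.0506 0.0538]
scissors 0.72 (array([616.2, 238.9,  10.8]), np.float64(0.868)) z [0.0282 0.0321 0.0344]
knife 0.69 (array([632.8, 146.1,   9.4]), np.float64(0.843)) z [0.0339 0.0404 0.0423]
cutters 0.65 (array([486.3, 122.5,   9.3]), np.float64(0.943)) z [0.0282 0.0353 0.0376]
tape -40 [30.  31.1]; tape -20 [50.  52.4]; tape 0 [51.8 53.3]; tape 20 [50.6 52.5]; tape 40 [30.9 45.5]; 
cut -40 [29.4 31.3]; cut -20 [23.1 30.2]; cut 0 [23.5 34.5]; cut 20 [35.1 37.2]; cut 40 [35.6 37.2]; 
knife -40 [40.6 41.5]; knife -20 [41.  41.9]; knife 0 [41.2 42.2]; knife 20 [41.2 42.1]; knife 40 [39.2 40.4]; 
sci -40 [31.8 32.9]; sci -20 [32.6 33.8]; sci 0 [33.2 34.3]; sci 20 [32.8 34.2]; sci 40 [29.4 30.8]; 
[('screwdriver', array([176., 275.])), ('tube', array([307., 267.]))]
```

View pics/end.png

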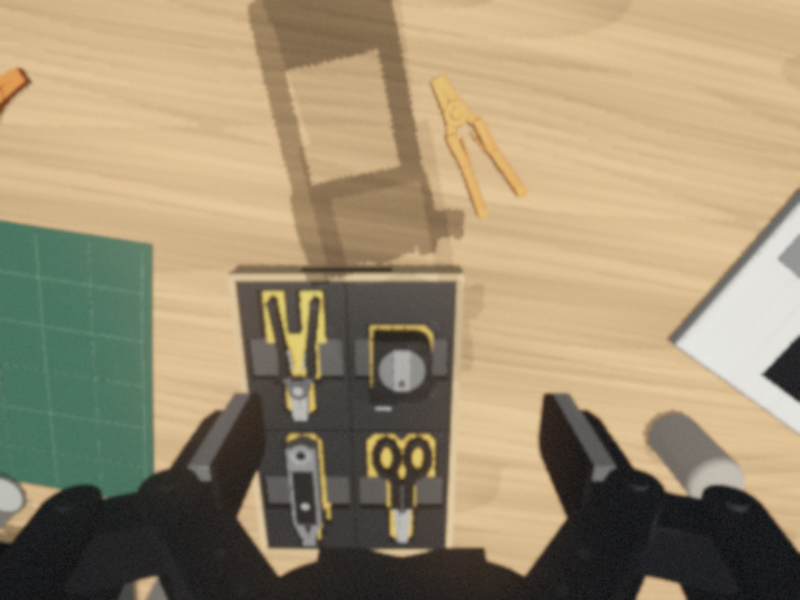

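Everything lies in its own cut-out. The scissors' blade reads a little high, so I'll compare its height profile with the first view on the mat.

```bash
cat > prof.py <<'E'
from h import *
def prof(f,c,ang,hw):
    W=cloud(f); a=np.radians(ang); d=W[...,:2]-np.array(c)/1000; u=d@[np.cos(a),np.sin(a)]; v=d@[-np.sin(a),np.cos(a)]
    return [(x,(np.percentile(W[...,2][(abs(u-x/1000)<.005)&(abs(v)<hw)],[50,80])*1000).round(1).tolist()) for x in(-10,0,10,25,35,45,55)]
E
python3 - <<'E'
from prof import *
import pickle
m=pickle.load(open("mat.pkl","rb"))["f"]; g=grab_frame("wrist")
print(prof(m,(463,-296.8),178,.005)); print(prof(g,(616.5,240),9.4,.005)); 
print(prof(m,(459.5,-113.8),187,.005)); print(prof(g,(485.7,122),9.4,.005))
E
```

```text
[(-10, [11.4, 11.9]), (0, [11.5, 12.1]), (10, [11.4, 12.1]), (25, [8.4, 9.7]), (35, [7.4, 8.5]), (45, [7.7, 9.1]), (55, [7.9, 8.4])]
[(-10, [32.8, 33.5]), (0, [33.5, 34.0]), (10, [33.2, 33.7]), (25, [31.6, 31.9]), (35, [29.6, 30.4]), (45, [30.1, 30.7]), (55, [30.1, 30.7])]
[(-10, [0.8, 1.8]), (0, [1.2, 2.2]), (10, [1.0, 2.2]), (25, [11.9, 12.9]), (35, [10.7, 11.0]), (45, [10.2, 10.7]), (55, [9.9, 10.6])]
[(-10, [22.8, 23.2]), (0, [22.7, 23.8]), (10, [22.8, 23.7]), (25, [36.9, 37.8]), (35, [36.0, 37.0]), (45, [35.7, 36.2]), (55, [35.8, 36.5])]
```

```bash
python3 - <<'E'
from prof import *
import pickle
def h(f,c,ang,reg):
    W=cloud(f); a=np.radians(ang); d=W[...,:2]-np.array(c)/1000; u=d@[np.cos(a),np.sin(a)]; v=d@[-np.sin(a),np.cos(a)]
    for x in range(-55,60,10):
        for s in(1,-1):
            k=reg&(abs(u-x/1000)<.005)&(s*v>0)
            if k.sum()>3: print(x,s,k.sum(),(np.percentile(W[...,2][k],[50,80])*1000).round(1),(np.percentile(v[k],[5,95])*1000).round(1),end=" | ")
        print()
o=pickle.load(open("mat.pkl","rb")); h(o["f"],(459.5,-113.8),187,o["cutters"][2]["region"])
print(); g=grab_frame("wrist"); R=[d for d in cut_out("wrist","cutters") if abs(d["at"][0]-188)<25 and abs(d["at"][1]-220)<45]
h(g,(485.3,121.5),9.4,R[0]["region"])
p,Rm=tcp(); print(p,Rm.T@(np.array([.485+.040*.987,.1215+.04*.163,0])-p))
E
```

```text
-55 1 37 [12.1 12.5] [15.6 23.2] | -55 -1 45 [11.7 12.5] [-22.4 -14. ] | 
-45 1 44 [11.8 12.6] [13.6 21.5] | -45 -1 44 [11.8 12.6] [-20.2 -12.8] | 
-35 1 44 [11.7 12.7] [11.8 20.4] | -35 -1 40 [11.6 12.4] [-18.6 -11.1] | 
-25 1 38 [12.  12.6] [11.3 18.5] | -25 -1 42 [11.7 12.4] [-17.5  -9.9] | 
-15 1 44 [12.1 13.1] [ 8.4 17.1] | -15 -1 44 [11.4 12.5] [-16.4  -8.3] | 
-5 1 44 [11.5 12.2] [ 5.6 16.8] | -5 -1 51 [11.6 12.6] [-16.6  -6. ] | 
5 1 40 [12.1 12.6] [ 8.8 16.7] | 5 -1 47 [11.5 12.1] [-15.9  -7.5] | 
15 1 44 [11.  11.8] [ 0.6 15.8] | 15 -1 50 [10.6 11.9] [-13.9  -1.1] | 
25 1 38 [11.3 11.9] [1.1 9.9] | 25 -1 38 [11.6 12.8] [-10.5  -0.4] | 
35 1 33 [10.4 11.2] [0.8 7.9] | 35 -1 29 [10.4 11.2] [-8.2 -0.6] | 
45 1 28 [10.2 10.6] [0.5 7.1] | 45 -1 28 [10.2 10.6] [-7.4 -0.6] | 
55 1 16 [ 9.4 10. ] [0.6 6.2] | 55 -1 16 [10.3 10.8] [-5.8 -0.2] | 

-55 1 60 [34.2 35.3] [15.3 23.8] | -55 -1 67 [33.8 34.9] [-21.8 -13.6] | 
-45 1 51 [34.9 35.4] [14.8 22.7] | -45 -1 69 [34.  35.3] [-25.9 -12.4] | 
-35 1 56 [34.7 35.5] [12.6 21.3] | -35 -1 64 [34.4 35.5] [-23.9 -11. ] | 
-25 1 47 [35.2 36. ] [10.9 20. ] | -25 -1 65 [34.6 35.8] [-18.1  -9.3] | 
-15 1 54 [35.5 36. ] [ 8.3 18. ] | -15 -1 64 [35.  36.1] [-16.6  -7.7] | 
-5 1 56 [35.5 36.3] [ 6.  17.5] | -5 -1 64 [35.4 36.3] [-16.1  -5.7] | 
5 1 60 [35.7 36.7] [ 5.1 17.4] | 5 -1 57 [36.  36.9] [-15.6  -4.9] | 
15 1 68 [34.9 35.9] [ 0.9 17.1] | 15 -1 70 [34.6 36.4] [-15.   -0.8] | 
25 1 58 [36.1 37.1] [ 0.7 11. ] | 25 -1 50 [36.1 37.1] [-11.3  -0.8] | 
35 1 40 [35.7 36.4] [1.  9.1] | 35 -1 34 [36.2 37. ] [-10.4  -0.3] | 
45 1 36 [35.3 36.1] [0.4 7.6] | 45 -1 29 [35.2 35.9] [-10.5  -1. ] | 
55 1 30 [35.6 36.2] [1.1 6.9] | 55 -1 22 [35.6 36. ] [-4.8 -0.1] | 
[0.35787298 0.19736324 0.26105752] [-0.15296523 -0.0956329   0.26110037]
```

The scissors lie flat. The cutters' head is about 3.5 mm high while the handles are down, a tilt of 1.8° from resting on a bevel. I'll press the head home with shut fingers.

servo_tool(motion=[0,-0.03625,-0.0239,0.03,0,0,-0.03625,-0.0239,0.03,0,0,-0.03625,-0.0239,0.03,0,0,-0.03625,-0.0239,0.03,0,0,0,0,0.05,0,0,0,0,0.045,0,0,0,0,0.025,0,0,0,0,0,0,0,0,0,0,0])

```text
time_s: 45.08
tool_pos: [0.5177, 0.1269, 0.0224]
tool_rot: [-0.082, 0.997, 0.0, 0.001]
ft_force: [-0.3, 0.1, -0.6]
finger_gap: -0.0001
grasp_force: 0.0
```

servo_tool(motion=[0,0,0,0.012,0,0,0,0,0.004,0,0,0,0,0,0])

```text
time_s: 45.45
tool_pos: [0.5166, 0.1268, 0.0052]
tool_rot: [-0.082, 0.997, -0.0, 0.0]
ft_force: [-1.0, 0.0, 0.2]
finger_gap: 0.0001
grasp_force: 0.5
```

servo_tool(motion=[0,0,0,0.0015,0,0,0,0,0.0015,0,0,0,0,0,0])

```text
time_s: 45.82
tool_pos: [0.517, 0.1268, 0.0046]
tool_rot: [-0.082, 0.997, -0.0, 0.001]
ft_force: [-4.6, 0.3, 11.5]
finger_gap: -0.0003
grasp_force: 5.7
```

servo_tool(motion=[0,0,0,0.002,0,0,0,0,0,0])

```text
time_s: 46.08
tool_pos: [0.517, 0.1269, 0.0045]
tool_rot: [-0.082, 0.997, -0.0, 0.001]
ft_force: [-7.8, -2.1, 20.5]
finger_gap: 0.0003
grasp_force: 9.9
```

servo_tool(motion=[0,0,0,0.002,0,0,0,0,0,0])

```text
time_s: 46.32
tool_pos: [0.5171, 0.1269, 0.0044]
tool_rot: [-0.082, 0.997, -0.0, 0.001]
ft_force: [-12.0, -1.8, 28.9]
finger_gap: -0.0003
grasp_force: 14.2
```

The tip is caught on the +x bevel, since the reaction is toward −x. I'll ease off a little and drag it toward −x while pressing.

servo_tool(motion=[0,0.002,0,-0.001,0,0,0.002,0,0,0,0,0.002,0,0,0,0,0,0,0,0])

```text
time_s: 46.82
tool_pos: [0.5171, 0.1268, 0.0046]
tool_rot: [-0.082, 0.997, 0.001, 0.008]
ft_force: [4.5, 1.3, 12.4]
finger_gap: -0.0001
grasp_force: 6.4
```

servo_tool(motion=[0,0,0,-0.03,0,0,0,0,-0.06,0,0,0.03,0,-0.06,0,1,0.04,0,-0.03,0,1,0,0,0,0,1,0,0,0,0])

```text
time_s: 47.58
tool_pos: [0.4435, 0.1146, 0.1741]
tool_rot: [-0.082, 0.997, -0.0, -0.0]
ft_force: [0.0, 1.1, -0.4]
finger_gap: 0.0544
grasp_force: 0.0
```

```bash
python3 - <<'E'
from look import *
import pickle
a=np.radians(9.4)
def uv(f,c):
    W=cloud(f); d=W[...,:2]-np.array(c)/1000
    return W,d@[np.cos(a),np.sin(a)]*1000,d@[-np.sin(a),np.cos(a)]*1000
t=pickle.load(open("tray.pkl","rb"))["f"]
def yel(f): 
    h=cv2.cvtColor(f["frame"],cv2.COLOR_RGB2HSV); return (h[...,0]>18)&(h[...,0]<35)&(h[...,1]>120)&(h[...,2]>60)
g=grab_frame("wrist")
C=dict(scissors=(616.3,240.3),cutters=(485.3,121.5),knife=(632.1,145.2),tape=(469.4,215.5))
for nm,f in(("tray",t),("now",g)):
    for n,c in C.items():
        W,u,v=uv(f,c); k=yel(f)&(abs(u)<72)&(abs(v)<45)
        if k.sum()>20: print(nm,n,k.sum(),"u",np.percentile(u[k],[.5,99.5]).round(1),"v",np.percentile(v[k],[.5,99.5]).round(1),"head v",np.percentile(v[k&(u>25)],[1,99]).round(1) if (k&(u>25)).sum()>5 else "")
        if n=="cutters" and nm=="now":
            m=(abs(u)<72)&(abs(v)<30)&(W[...,2]>.0325)
            print("tool u",np.percentile(u[m],[.5,99.5]).round(1),"head v",np.percentile(v[m&(u>30)],[1,99]).round(1),"handles v",np.percentile(v[m&(u<-45)],[1,99]).round(1))
            for x in range(-55,60,10):
                k=m&(abs(u-x)<5); print(x,(np.median(W[...,2][k])*1000).round(1),end=" ")
print(); goto((485.3,121.5),189.4)
E
```

```text
tray scissors 528 u [-68.4  52.8] v [-34.5  27.3] head v [ 9.8 12.4]
tray cutters 1623 u [-66.9  58.3] v [-28.   27.8] head v [-14.2  14.4]
tray knife 675 u [-68.5 -30.5] v [-17.7  18.8] head v 
tray tape 898 u [-35.1  43.4] v [-29.8  28.1] head v [-29.1   2.8]
now scissors 305 u [-71.1  29. ] v [-34.7  35. ] head v [-13.5  -9.3]
now cutters 1914 u [-65.   55.4] v [-27.6  28.3] head v [-13.9  13.8]
tool u [-60.3  40.7] head v [-6.6  9. ] handles v [-29.5  29.7]
-55 281.0 -45 231.8 -35 226.2 -25 34.3 -15 34.4 -5 34.2 5 34.1 15 33.4 25 33.9 35 33.1 45 32.9 55 32.9 now knife 233 u [-68.9  40.4] v [-17.7  22.7] head v [17.2 22.7]
now tape 369 u [-32.2  42.2] v [-28.9  29.3] head v [-27.3 -22.5]

tcp [443.3 114.6 173.3] theta -170.6 shift [-42.5  -0.1  -0.1] yaw 0.0
```

The head has dropped: it now sits about 22 mm above its height on the mat, so it's seated. I'll back off and check everything once more.

servo_tool(motion=[1,0.03,0,-0.04,0,1,0.04,0,-0.04,0,1,0.02,0,-0.01,0,1,0,0,0,0,1,0,0,0,0])

```text
time_s: 48.25
tool_pos: [0.3551, 0.1, 0.2629]
tool_rot: [-0.082, 0.997, -0.0, -0.002]
ft_force: [0.3, 0.5, -0.2]
finger_gap: 0.0858
grasp_force: 0.0
```

```bash
python3 - <<'E'
from look import *
from prof import prof
for t,g in (("tape_measure",(469.4,215.5,9.4)),("scissors",(616.3,240.3,9.4)),("knife",(632.1,145.2,9.4)),("cutters",(485.3,121.5,9.4))):
    measure(t,g,zmin=.025 if t!="knife" else .03)
g=grab_frame("wrist"); print(prof(g,(485.3,121.5),9.4,.005))
print([d[1] for d in prof(g,(485.3-.163*14,121.5+.987*14),9.4,.003)][:3])
grab_frame("scene"); print([(t,np.round(recognise("scene",t)[0]["at"])) for t in("screwdriver","tube")])
E
```

```text
tape_measure 0.62 (array([470.1, 216.5,   8.7]), np.float64(0.954)) z [0.0305 0.0504 0.0537]
scissors 0.78 (array([617.1, 241.2,   8.9]), np.float64(0.886)) z [0.0273 0.0315 0.0345]
knife 0.56 (array([633. , 145.5,  10.8]), np.float64(0.833)) z [0.0353 0.0403 0.0423]
[(-10, [22.5, 23.3]), (0, [22.5, 23.4]), (10, [22.8, 23.8]), (25, [34.1, 35.0]), (35, [33.4, 34.0]), (45, [32.4, 33.1]), (55, [32.4, 33.0])]
[[34.2, 35.1], [34.3, 34.8], [34.4, 35.1]]
[('screwdriver', array([178., 275.])), ('tube', array([307., 270.]))]
```

```bash
python3 -c "
from station import *
print(finish_job())"
```

```text
the job is handed in; nothing more can be done
None
```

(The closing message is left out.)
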